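# Turn the rinsed dosing cup mouth-down on the drip tray

## Task

The blue dosing cup on the laundry counter has just been rinsed and stands mouth-up: turn it over and leave it to drain mouth-down on the drip tray, flat on the ribs, next to the orange cap that is already there. Lower it gently and do not let go until its rim rests on the ribs; leave the cap, the yellow and green bottles and the white jar where they stand.

Things in the scene. Friction and masses are not known exactly. Their poses are not given: they have to be found in the camera images.
- cup: Blue eight-sided plastic dosing cup: 60 mm across flats, 90 mm tall, walls 3.5 mm, faces 25 mm wide, about 0.12 kg, white band at the rim. Starts mouth-up on the counter; lies steadily on any face. Origin: centre of the outside of its closed bottom; z along its axis towards the mouth (up at the start). The faces look along its own x and y axes and the diagonals between (one every 45 degrees).
- cup_rim (a point): Centre of the cup's mouth, in the plane of the rim, 90 mm from the body origin along the cup's z.
- tray: Grey fixed drip tray, 240 mm (its x) by 180 mm (its y). White ribs along x, tops 12 mm above the counter, carry things like a flat floor; a lip 6 mm wide stands round the edge, top 18 mm above the counter, leaving 228 x 168 mm inside. Origin: centre of its underside, on the counter; z up, x pointing roughly away from the robot.
- cap: Orange round plastic cap, mouth-down on the ribs in the half of the tray away from the robot (about 65 mm along the tray's +x from its middle), loose: 66 mm across at its lower edge, 52 mm at its top, 45 mm tall, 0.08 kg. Origin: centre of its lower edge, z up. The half of the tray towards the robot is free.
- detergent: Loose yellow detergent bottle, 84 mm across, 190 mm tall, standing beyond the work on the left. Origin: centre of its underside.
- softener: Loose green softener bottle, 72 mm across, 160 mm tall, standing beyond the work on the right. Origin: centre of its underside.
- pod_jar: Loose white jar with a blue lid, 90 mm across, 95 mm tall, standing beyond the work in the middle. Origin: centre of its underside.
Things that resemble listed ones, but are neither listed nor needed, are in the scene too. Several things look just like the cup: the one meant starts farthest to the robot's right.

How it is judged (in metres and radians):
On the way:
1. the cup, still held in the fingers, rests mouth-down with its rim on the tray's ribs (angle between cup's own z axis and vertical above 2.97 rad and contact force between cup and tray above 0.3 N and contact force between the fingers and cup above 0.5 N), for 0.2 s.
At the end, for the whole second after the job is handed in: The cup stands mouth-down (within 3.5 degrees) with its rim at the height of the ribs (within 3 mm), wholly inside the tray's lip (its axis within 85 mm of the tray's middle along the tray's length and 56 mm across), at rest and released (angle between cup's own z axis and vertical above 3.08 rad and z of cup_rim in the frame of tray between 0.009 and 0.0155 m and x of cup in the frame of tray between -0.085 and 0.085 m and y of cup in the frame of tray between -0.056 and 0.056 m and linear speed of cup below 0.02 m/s and contact force between the fingers and cup below 0.1 N); the robot touches nothing.
It fails at once if the orange cap is moved by more than 15 mm or tipped (distance of cap from where it was at the start of the episode above 0.015 m or angle between cap's own z axis and vertical above 0.3 rad).
It fails at once if the cup is pressed or dropped on the tray with more than 60 N (contact force between cup and tray above 60 N).
It fails at once if the detergent bottle is moved by more than 20 mm or tipped (distance of detergent from where it was at the start of the episode above 0.02 m or angle between detergent's own z axis and vertical above 0.3 rad).
It fails at once if the softener bottle is moved by more than 20 mm or tipped (distance of softener from where it was at the start of the episode above 0.02 m or angle between softener's own z axis and vertical above 0.3 rad).
It fails at once if the pod jar is moved by more than 20 mm or tipped (distance of pod_jar from where it was at the start of the episode above 0.02 m or angle between pod_jar's own z axis and vertical above 0.3 rad).
It also fails if it takes over 72 s, if anything falls off the work surface, if the arm or the gripper's body presses on something with over 40 N, if the wrist force passes 120 N, or if a joint passes its speed limit or range.

## Robot

A 6-joint arm with a two-finger parallel gripper is mounted at the origin on the work surface. World frame = base frame: x ahead of the robot, y to its left, z up, the work surface at z = 0. Lengths are in mm, angles in rad, forces in N, time in s.
With the tool pointing down it reaches from about 425 to 925 mm from the base axis. Payload 12.5 kg.
Tool frame: the origin (TCP) lies between the finger pads; the fingertips stand 19 mm ahead of it and the grasp point (between the pads) is the TCP; z points along the fingers, y is the line along which they close (so a half turn about z gives the same grasp; the last joint's range is limited). The gripper opens to 85 mm and grips with 20 to 120 N. Pads are 22 mm wide; open, the fingers measure 114 mm over their backs; the gripper's body (76 mm by 85 mm) begins 54 mm behind the grasp point. The pads swing forward as they close: fully open they stand 13 mm farther back than shut.
Start: joints at [-1.42, 0.491, 1.559, -0, 1.092, -0.106], TCP at [158.764, -604.516, 221.827] pointing down, gripper open.
Joint ranges: [-3.1, 3.1], [-0.84, 2.19], [0.05, 2.79], [-1.13, 4.28], [0.06, 2.93], [-2.69, 2.69]. Speed limits (rad/s): [2.22, 2.22, 2.79, 3.14, 3.14, 3.14].

## Interface

Orientations are given as a unit quaternion [w, x, y, z].
In Python, from workcell import * gives the robot as it stands.
- The arm moves only by the tool drive_tool, never from a script. Its argument "deltas" is a list of rows, each a list of 2 entries, a list of its own where there are three numbers: the shift along the tool's x, y, z each as a share of 0.4 m, from -1 to 1, then the turn, a rotation vector about the tool's x, y, z each as a share of 120 degrees, from -1 to 1. In form: [[[x, y, z], [rx, ry, rz]], ...]. A call has 1 to 8 rows; each row shifts and turns the commanded pose from where the row before left it, along the tool's axes as they then stand; what a row does not reach is not made up. A row lasts 1/12 s, in which the tool goes at most 41.7 mm and 7.16 degrees, less where a joint would pass 70% of its speed; a pose out of reach is approached as far as the arm can. A call with a number of a shift or a turn outside -1 to 1 is refused whole. A call with a gripper value outside its range is refused whole. "jaw" is the finger opening in mm, from 0 to 85.4, set as the call begins (left out, the last holds). The fingers move at their own pace and stop on an object; "grip_force" is the grip in N (left out, the last holds). Time passes only in rows, so rows that do not move let the fingers close. It gives the time, the measured TCP pose, the force, the opening and the grip force at its end, in the units of the state.
- read_state(): the state, without advancing time (a new reading comes with each control period).
- get_image(name): name is "scene" or "side" or "wrist"; returns the picture (384x512x3 uint8, red, green, blue); there is no depth.
- camera_params(name): a dict with "mtx" (3x3 intrinsics, pixels), "R" (3x3) and "t" (3): a world point X has camera coordinates R X + t; the wrist camera has in their place "hand_eye" (4x4, takes a point from camera to tool coordinates, whose origin is the TCP and whose axes are the flange's). Camera axes: x right, y down, z forward; pixel columns grow to the right and rows downward; lengths in mm; the calibration is good to about 2 mm. The wrist camera is an equidistant fisheye: a pixel r from the principal point sees the ray r / f radians off the axis. A picture is of the moment at which its call begins: read the wrist's pose just before it. camera_params takes no time and is no camera call.
- finish_job(): hands the job in; it is judged then, once.
Trained networks look in the newest picture that a camera, given by its name, has taken for a name from the list of things; names that differ only in an ending like _2 or _b are one class to them, and where a whole thing is asked for, a point or a joint stands for the part that bears it (a point fixed in the world has none). Each returns a list of dicts, best first, with "confidence" (0 to 1); they miss things now and then, are a little off and sometimes report something else, mostly with a low value. They report only what shows in the picture. A call takes as long as a camera call. They do not tell look-alikes from the thing itself.
- search_frame(camera, thing): "at" ([x, y, z] in mm, in the coordinates of the camera as it stood for that picture, good to about 4 mm: the middle of the surface that is visible of it).
- spot_point(camera, thing): "at" ([x, y, z] in mm, in the coordinates of the camera as it stood for that picture, good to about 4 mm: a listed point, or the origin of a listed thing).
The state is a dict: "time_s": time; "joint_pos": joint angles; "joint_velocities": joint speeds; "joint_efforts": joint torques, N m; "tool_pos": TCP position; "orientation": TCP orientation; "contact_force": force on the tool from outside, world axes, zero at the start; "moment": the same for the moment, N m; "gripper_width": finger opening in mm; "grip_force": force on a finger pad.
Only numpy, scipy, OpenCV 4.12 (cv2) and the standard library are available. Lean on these libraries where they do the work, as an engineer would, in place of code of your own. Each camera call takes 0.05 s, during which the arm holds its last target. There are 200 camera calls.

## Working session

There is one attempt and no reset: what is moved stays moved. The work goes in short steps, Python scripts to look and compute and a tool call to move; the robot and the scene stay as the last step left them, time stands still between calls to the robot, and variables do not carry over. Pictures are saved under pics/ and viewed, at most 10 in all, crops included, and the job is handed in when it is done.

Besides the shell and the picture viewer there is one more tool, called as name([rows], argument=value, ...), one row to a line, values as JSON. drive_tool: Moves the arm, as the interface text tells. Its arguments: {"type":"object","properties":{"deltas":{"type":"array","items":{"type":"array"}},"jaw":{"type":"number"},"grip_force":{"type":"number"}},"required":["deltas"]}

```bash
mkdir -p pics; cat > h.py <<'E'
from workcell import *
import numpy as np, cv2
from scipy.spatial.transform import Rotation as Ro
def cam2w(n,p):
    c=camera_params(n); p=np.array(p,float)
    if n=='wrist':
        s=read_state(); q=s['orientation']; R=Ro.from_quat([q[1],q[2],q[3],q[0]]).as_matrix()
        H=np.array(c['hand_eye']); return R@(H[:3,:3]@p+H[:3,3])+np.array(s['tool_pos'])
    return np.array(c['R']).T@(p-np.array(c['t']))
def pix(n,X):
    c=camera_params(n); v=np.array(c['mtx'])@(np.array(c['R'])@np.array(X)+np.array(c['t'])); return v[:2]/v[2]
E
python3 - <<'E'
from h import *
ims=[]
for n in ['scene','side']:
    im=get_image(n)[:,:,::-1]; cv2.imwrite(f'pics/{n}0.png',im)
    for t in ['cup','cup_rim','tray','cap','detergent','softener','pod_jar']:
        for d in spot_point(n,t): 
            w=cam2w(n,d['at']); print(n,t,round(d['confidence'],2),w.round(),pix(n,w).round())
print(read_state())
E
```

```text
scene cup 0.88 [372. 288.  -2.] [348. 192.]
scene cup 0.83 [615. 358.   1.] [339. 267.]
scene cup 0.77 [559. 446.  -0.] [378. 266.]
scene cup 0.57 [502. 201.   1.] [304. 211.]
scene cup_rim 0.87 [617. 360.  96.] [348. 252.]
scene cup_rim 0.61 [504. 208.  90.] [310. 195.]
scene cup_rim 0.6 [371. 290.  95.] [356. 172.]
scene tray 0.62 [ 539. -259.    2.] [169. 158.]
scene cap 0.63 [ 610. -251.    9.] [157. 172.]
scene detergent 0.89 [768. 207.   3.] [261. 288.]
scene softener 0.66 [ 748. -257.    2.] [126. 205.]
scene softener 0.31 [506. 200.  -2.] [303. 212.]
scene pod_jar 0.83 [770.  47.  -1.] [209. 260.]
scene pod_jar 0.31 [ 610. -249.   11.] [157. 172.]
side cup 0.93 [555. 447.  -2.] [159. 298.]
side cup 0.91 [615. 359.   0.] [175. 258.]
side cup 0.76 [371. 290.  -2.] [270. 302.]
side cup 0.72 [501. 209.  -3.] [253. 248.]
side cup_rim 0.77 [554. 449.  87.] [149. 275.]
side cup_rim 0.71 [498. 204.  89.] [254. 222.]
side cup_rim 0.62 [365. 287.  92.] [274. 278.]
side cup_rim 0.6 [616. 359.  89.] [168. 234.]
side tray 0.84 [ 540. -262.   -5.] [345. 158.]
side cap 0.54 [ 606. -244.   1
[... 291 characters left out ...]
ray([-1.41959373e+00,  4.90878163e-01,  1.55892210e+00, -1.51498066e-05,
        1.09170614e+00, -1.05631668e-01]), 'joint_velocities': array([-0.00089258, -0.0010292 ,  0.0002607 , -0.00034915, -0.00045473,
        0.0006809 ]), 'joint_efforts': array([ 9.81975700e-05, -6.18223643e+01, -2.61833382e+01, -1.69914588e-04,
        2.79611968e-04,  2.50659065e-05]), 'tool_pos': array([ 158.76234665, -604.50292099,  221.83289297]), 'orientation': array([ 4.32661216e-05,  9.91765397e-01,  1.28067930e-01, -5.73796718e-06]), 'contact_force': array([-0.03540926,  0.71311474, -0.21143441]), 'moment': array([-0.04541665,  0.04160139, -0.02341841]), 'grip_force': 0.0, 'gripper_width': 85.35097969832964}
```

```bash
python3 - <<'E'
import cv2,numpy as np
a=cv2.imread('pics/scene0.png');cv2.imwrite('pics/s1.png',cv2.resize(a,(800,600)))
a=cv2.imread('pics/side0.png');cv2.imwrite('pics/s2.png',cv2.resize(a,(800,600)))
E
```

```text
(no output)
```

View pics/s1.png

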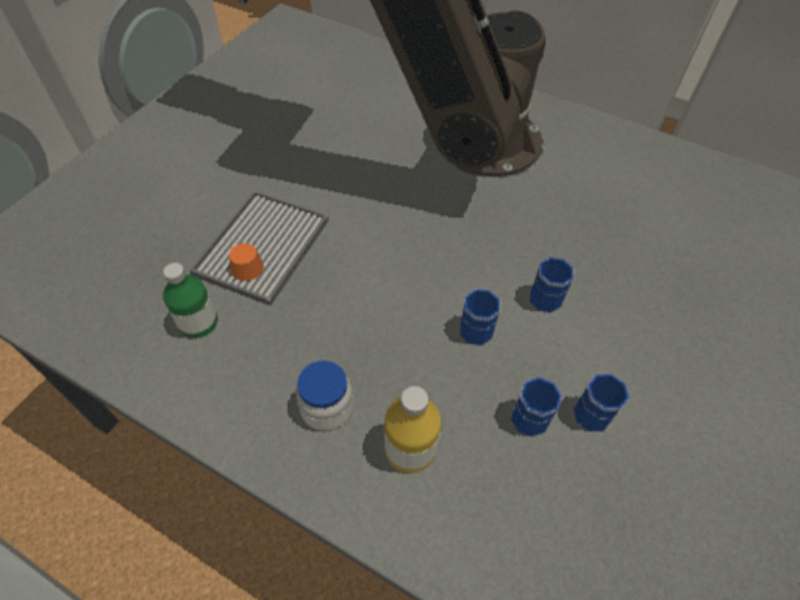

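View pics/s2.png

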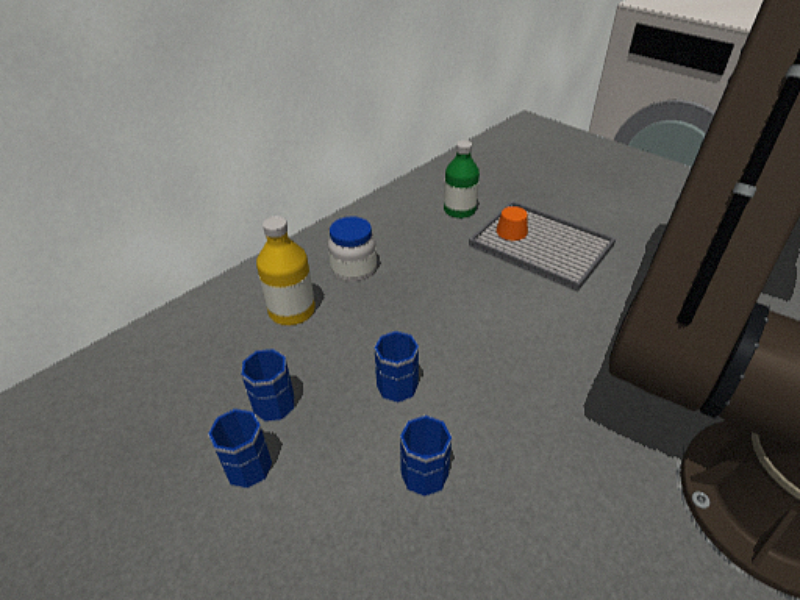

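Candidates that look like the cup (scene px at 800 wide): (480,317) → world (502,203); (551,285) → (372,288); (536,406) → (615,358); (600,402) → (557,446). The robot's right means the smallest y, so I choose the one at (480,317). I'll check it close up with the wrist camera.

The plan has two stages:
1. Grasp at 45° forward-down, roll 180° about the tool axis, and lay the cup on its side.
2. Regrasp near the bottom, tip the cup mouth-down and place it.

```bash
cat >> h.py <<'E'
def cur():
    s=read_state(); q=s['orientation']; return np.array(s['tool_pos']),Ro.from_quat([q[1],q[2],q[3],q[0]])
def tool(yaw,elev,sx):
    """z points along yaw (deg), elev (deg, -90 down); x tool: sx=+1 forward/up side, -1 opposite"""
    y,e=np.radians([yaw,elev]); z=np.array([np.cos(y)*np.cos(e),np.sin(y)*np.cos(e),np.sin(e)])
    yy=np.array([np.sin(y),-np.cos(y),0])*sx   # right of yaw if sx=1
    return Ro.from_matrix(np.c_[np.cross(yy,z),yy,z])
def plan(wps,mm=38,deg=6.8,start=None):
    """wps: list of (pos,Rot); prints rows grouped by 8"""
    p,R=start or cur(); rows=[]
    for tp,tR in wps:
        tp=np.array(tp,float); rv=(R.inv()*tR).as_rotvec(degrees=True)
        n=int(max(1,np.ceil(np.linalg.norm(tp-p)/mm),np.ceil(np.linalg.norm(rv)/deg)))
        for k in range(n,0,-1):
            d=np.round(R.inv().apply((tp-p)/k)/400,3)
            r=np.round((R.inv()*tR).as_rotvec(degrees=True)/k/120,3)
            p=p+R.apply(d*400); R=R*Ro.from_rotvec(r*120,degrees=True); rows.append([d.tolist(),r.tolist()])
    for i in range(0,len(rows),8): print(str(rows[i:i+8]).replace('-0.0,','0,').replace('0.0,','0,').replace(' ','').replace('-0.0]','0]').replace('0.0]','0]'))
E
python3 - <<'E'
from h import *
p,R=cur(); print(R.as_matrix().round(2))
yaw=20
T=tool(yaw,-45,1); print(T.as_matrix().round(2))
g=np.array([502,204,60]); h=g-130*T.as_matrix()[:,2]; print(h)
plan([([440,-120,300],R),(h+[0,0,30],T)])
E
```

```text
[[ 0.97  0.25 -0.  ]
 [ 0.25 -0.97 -0.  ]
 [-0.    0.   -1.  ]]
[[ 0.66  0.34  0.66]
 [ 0.24 -0.94  0.24]
 [ 0.71  0.   -0.71]]
[415.61980683 172.56018086 151.92388155]
[[[0.066,-0.066,-0.013],[0,0,0]],[[0.066,-0.066,-0.013],[0,0,0]],[[0.066,-0.066,-0.013],[0,0,0]],[[0.066,-0.066,-0.013],[0,0,0]],[[0.066,-0.066,-0.013],[0,0,0]],[[0.066,-0.066,-0.013],[0,0,0]],[[0.066,-0.066,-0.013],[0,0,0]],[[0.066,-0.066,-0.013],[0,0,0]]]
[[[0.066,-0.066,-0.013],[0,0,0]],[[0.066,-0.066,-0.013],[0,0,0]],[[0.066,-0.067,-0.013],[0,0,0]],[[0.065,-0.066,-0.013],[0,0,0]],[[0.066,-0.067,-0.013],[0,0,0]],[[0.065,-0.066,-0.013],[0,0,0]],[[0.066,-0.067,-0.014],[0,0,0]],[[0.014,-0.08,0.033],[0.002,0.042,-0.005]]]
[[[0.012,-0.08,0.034],[0.002,0.042,-0.005]],[[0.01,-0.08,0.036],[0.002,0.042,-0.005]],[[0.007,-0.08,0.037],[0.002,0.041,-0.004]],[[0.005,-0.079,0.037],[0.002,0.042,-0.005]],[[0.002,-0.079,0.038],[0.002,0.041,-0.004]],[[0,-0.079,0.039],[0.002,0.042,-0.005]],[[-0.003,-0.079,0.039],[0.002,0.041,-0.005]],[[-0.005,-0.079,0.038],[0.001,0.042,-0.004]]]
```

drive_tool([
  [[0.066, -0.066, -0.013], [0, 0, 0]],
  [[0.066, -0.066, -0.013], [0, 0, 0]],
  [[0.066, -0.066, -0.013], [0, 0, 0]],
  [[0.066, -0.066, -0.013], [0, 0, 0]],
  [[0.066, -0.066, -0.013], [0, 0, 0]],
  [[0.066, -0.066, -0.013], [0, 0, 0]],
  [[0.066, -0.066, -0.013], [0, 0, 0]],
  [[0.066, -0.066, -0.013], [0, 0, 0]],
], jaw=85)

```text
time_s: 1.47
tool_pos: [309.9, -345.0, 263.8]
orientation: [0.0, 0.992, 0.128, 0.0]
contact_force: [1.3, 0.2, 0.5]
gripper_width: 85.0
grip_force: 0.0
```

drive_tool([
  [[0.066, -0.066, -0.013], [0, 0, 0]],
  [[0.066, -0.066, -0.013], [0, 0, 0]],
  [[0.066, -0.067, -0.013], [0, 0, 0]],
  [[0.065, -0.066, -0.013], [0, 0, 0]],
  [[0.066, -0.067, -0.013], [0, 0, 0]],
  [[0.065, -0.066, -0.013], [0, 0, 0]],
  [[0.066, -0.067, -0.014], [0, 0, 0]],
  [[0.014, -0.08, 0.033], [0.002, 0.042, -0.005]],
])

```text
time_s: 2.13
tool_pos: [442.1, -86.3, 289.4]
orientation: [-0.007, 0.99, 0.134, 0.046]
contact_force: [1.4, 0.9, -0.5]
gripper_width: 85.1
grip_force: 0.0
```

drive_tool([
  [[0.012, -0.08, 0.034], [0.002, 0.042, -0.005]],
  [[0.01, -0.08, 0.036], [0.002, 0.042, -0.005]],
  [[0.007, -0.08, 0.037], [0.002, 0.041, -0.004]],
  [[0.005, -0.079, 0.037], [0.002, 0.042, -0.005]],
  [[0.002, -0.079, 0.038], [0.002, 0.041, -0.004]],
  [[0, -0.079, 0.039], [0.002, 0.042, -0.005]],
  [[-0.003, -0.079, 0.039], [0.002, 0.041, -0.005]],
  [[-0.005, -0.079, 0.038], [0.001, 0.042, -0.004]],
])

```text
time_s: 2.8
tool_pos: [426.6, 111.2, 216.0]
orientation: [-0.072, 0.938, 0.164, 0.296]
contact_force: [0.2, 1.2, -0.5]
gripper_width: 84.7
grip_force: 0.0
```

```bash
python3 - <<'E'
from h import *
s=read_state(); print(s['tool_pos'].round(1),s['joint_pos'].round(2),s['time_s'],cur()[1].as_matrix()[:,2].round(2))
im=get_image('wrist')[:,:,::-1]; cv2.imwrite('pics/w1.png',im)
for t in ['cup','cup_rim']:
    for d in spot_point('wrist',t): print(t,round(d['confidence'],2),cam2w('wrist',d['at']).round(1))
print(camera_params('wrist'))
E
```

```text
[426.6 111.2 216. ] [-0.06  0.1   2.37  1.2   0.28  0.06] 2.8 [ 0.53  0.23 -0.81]
cup 0.97 [367.7 290.9  -1.5]
cup 0.84 [ 6.224e+02  3.562e+02 -5.000e-01]
cup 0.7 [5.547e+02 4.449e+02 3.000e-01]
cup 0.7 [775.1  47.9  -3.9]
cup 0.66 [ 5.028e+02  2.040e+02 -1.000e-01]
cup_rim 0.93 [370.4 290.7  84.6]
cup_rim 0.79 [505.2 203.   85. ]
cup_rim 0.66 [618.8 356.5  88. ]
cup_rim 0.58 [557.6 446.5  90.2]
{'mtx': array([[297.31863964,   0.        , 255.72414384],
       [  0.        , 297.31863964, 189.91333421],
       [  0.        ,   0.        ,   1.        ]]), 'hand_eye': array([[-2.25177394e-06, -9.49183985e-01, -3.14721722e-01,
         8.12701664e+01],
       [ 9.99999972e-01,  7.20361716e-05, -2.24412074e-04,
         1.10391684e+00],
       [ 2.35679695e-04, -3.14721714e-01,  9.49183959e-01,
        -1.50494471e+02],
       [ 0.00000000e+00,  0.00000000e+00,  0.00000000e+00,
         1.00000000e+00]])}
```

View pics/w1.png

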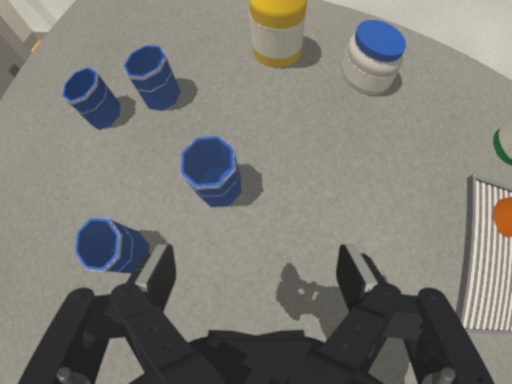

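```bash
cat >> h.py <<'E'
import json,os
def rot(q): return Ro.from_euler('ZYZYZ',[q[0],q[1]+q[2],q[3],q[4],q[5]+np.pi/2])
def log():
    s=read_state(); L=json.load(open('log.json')) if os.path.exists('log.json') else []
    L.append([list(s['joint_pos']),list(s['tool_pos'])]); json.dump(L,open('log.json','w'))
E
python3 - <<'E'
from h import *
log(); L=json.load(open('log.json'))
L.insert(0,[[-1.41959373,.490878163,1.55892210,-1.5e-5,1.09170614,-.105631668],[158.76234665,-604.50292099,221.83289297]])
json.dump(L,open('log.json','w'))
print(rot(L[-1][0]).as_matrix().round(3),cur()[1].as_matrix().round(3))
from scipy.optimize import least_squares
def fk(q,m):
    r=m[0]+m[2]*np.sin(q[1])+m[3]*np.sin(q[1]+q[2]); z=m[1]+m[2]*np.cos(q[1])+m[3]*np.cos(q[1]+q[2])
    return np.array([r*np.cos(q[0]),r*np.sin(q[0]),z])+m[4]*rot(q).as_matrix()[:,2]
f=least_squares(lambda m:np.concatenate([fk(q,m)-p for q,p in L]),[0,180,610,570,250]); print(f.x,f.fun)
J=f.jac; print(np.linalg.svd(J)[1])
E
```

```text
Traceback (most recent call last):
  File "h.py", line 31, in rot
    def rot(q): return Ro.from_euler('ZYZYZ',[q[0],q[1]+q[2],q[3],q[4],q[5]+np.pi/2])
                       ~~~~~~~~~~~~~^^^^^^^^^^^^^^^^^^^^^^^^^^^^^^^^^^^^^^^^^^^^^^^^^
  File "scipy/spatial/transform/_rotation.pyx", line 1413, in scipy.spatial.transform._rotation.Rotation.from_euler
ValueError: Expected axis specification to be a non-empty string of upto 3 characters, got ZYZYZ
```

```bash
sed -i "s/^def rot(q).*/def rot(q): return Ro.from_euler('ZYZ',[q[0],q[1]+q[2],q[3]])*Ro.from_euler('YZ',[q[4],q[5]+np.pi\/2])/" h.py
cat > fit.py <<'E'
from h import *
from scipy.optimize import least_squares
L=json.load(open('log.json'))
print(rot(L[-1][0]).as_matrix().round(3),cur()[1].as_matrix().round(3))
def fk(q,m):
    r=m[0]+m[2]*np.sin(q[1])+m[3]*np.sin(q[1]+q[2]); z=m[1]+m[2]*np.cos(q[1])+m[3]*np.cos(q[1]+q[2])
    return np.array([r*np.cos(q[0]),r*np.sin(q[0]),z])+m[4]*rot(q).as_matrix()[:,2]
f=least_squares(lambda m:np.concatenate([fk(q,m)-p for q,p in L]),[0,180,610,570,250]); print(f.x,f.fun)
print(np.linalg.svd(f.jac)[1])
E
python3 - <<'E'
import json
L=json.load(open('log.json'))
L.insert(0,[[-1.41959373,.490878163,1.55892210,-1.5e-5,1.09170614,-.105631668],[158.76234665,-604.50292099,221.83289297]])
json.dump(L,open('log.json','w'))
E
python3 fit.py
```

```text
[[ 0.773  0.35   0.53 ]
 [ 0.265 -0.936  0.232]
 [ 0.577 -0.039 -0.816]] [[ 0.773  0.35   0.53 ]
 [ 0.265 -0.936  0.232]
 [ 0.577 -0.039 -0.816]]
[-310.80961321  280.27350545  835.71478458  606.59853633  515.89505434] [-6.51513924e+01 -9.92682499e+00  9.30925808e-08 -6.51513924e+01
 -9.92682499e+00  9.30925808e-08 -3.89151607e-04 -6.67615321e-03
 -1.85999369e-07]
[3.07388916 2.29011585 0.50895488 0.1831864  0.11824708]
```

The wrist picture shows five bluish items. The chosen cup is at (210,170), the other cups are at (92,98), (153,77) and (110,245), and the jar is at (378,55). The tool is near a wrist singularity here, so I'll approach from the side instead. For that I need the cup's face yaw, which I'll get from a rectified view of the rim plane.

```bash
cat >> h.py <<'E'
def wpix(X):
    c=camera_params('wrist'); H=np.array(c['hand_eye']); p,R=cur()
    t=R.inv().apply(np.asarray(X,float)-p); v=(t-H[:3,3])@H[:3,:3]
    th=np.arctan2(np.hypot(v[...,0],v[...,1]),v[...,2]); a=np.arctan2(v[...,1],v[...,0]); m=c['mtx']
    return np.stack([m[0,2]+m[0,0]*th*np.cos(a),m[1,2]+m[1,1]*th*np.sin(a)],-1)
def rect(im,cx,cy,z,half=60,s=6):
    # up in the output = +x world, left = +y
    n=int(2*half*s); v,u=np.mgrid[0:n,0:n]; X=np.stack([cx+half-v/s,cy+half-u/s,np.full((n,n),z)],-1)
    P=wpix(X.reshape(-1,3)).reshape(n,n,2).astype(np.float32)
    return cv2.remap(im,P[...,0],P[...,1],cv2.INTER_CUBIC)
E
python3 - <<'E'
from h import *
im=cv2.imread('pics/w1.png'); s=5
a=rect(im,503,204,90,60,s); cv2.imwrite('pics/r1.png',a[:600])
# octagon fit: whitish rim band = bright blue/white vs dark interior; score mean of gray along octagon
g=cv2.GaussianBlur(cv2.cvtColor(a,cv2.COLOR_BGR2GRAY),(0,0),2).astype(float)
best=[]
for yaw in range(0,45,3):
  for dx in range(-8,9,2):
    for dy in range(-8,9,2):
      ang=np.radians(yaw+22.5+45*np.arange(9)); r=(30-1.75)/np.cos(np.pi/8)
      P=np.c_[dx+r*np.cos(ang),dy+r*np.sin(ang)]
      Q=np.concatenate([P[i]+(P[i+1]-P[i])*np.linspace(0,1,15)[:,None] for i in range(8)])
      u=(60-Q[:,1])*s; v=(60-Q[:,0])*s
      best.append((g[v.astype(int),u.astype(int)].mean(),yaw,503+dx,204+dy))
best.sort(reverse=True); print(best[:6])
E
```

```text
[(np.float64(113.19166666666666), 27, 503, 204), (np.float64(113.175), 30, 505, 204), (np.float64(113.13333333333334), 30, 503, 204), (np.float64(113.08333333333333), 27, 505, 204), (np.float64(113.075), 0, 505, 204), (np.float64(113.01666666666667), 36, 505, 204)]
```

View pics/r1.png

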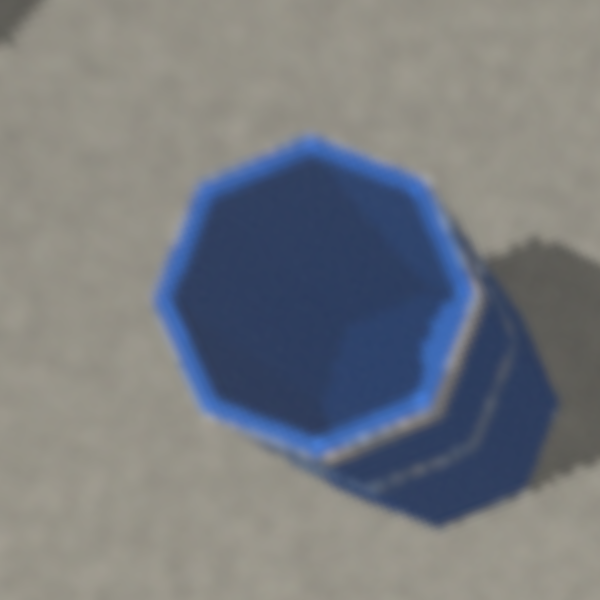

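```bash
cat >> h.py <<'E'
def wrist(R,j1,s):
    M=(Ro.from_euler('ZY',[j1,s],degrees=True).inv()*R); a=M.as_euler('ZYZ',degrees=True); a[2]-=90
    a=(a+180)%360-180
    if a[0]<-64.7: a[0]+=360
    return a.round()
E
python3 - <<'E'
from h import *
for name,j1s,s,yaws,e in [('S1',-3,130,[69,114],-45),('lay',-5,130,[0,45,69,90,114],-45),('S2g (u=-dir)',0,115,[0,45,69,90,114],-120),('place',-35,125,[-28,0,30,62,90],-30),('place',-35,125,[-28,0,30,62,90],-15)]:
  for y in yaws:
    print(name,y,e,[ (sx,wrist(tool(y,e,sx),j1s,s).tolist()) for sx in (1,-1)])
E
```

```text
S1 69 -45 [(1, [59.0, 52.0, -22.0]), (-1, [59.0, 52.0, 158.0])]
S1 114 -45 [(1, [40.0, 78.0, -46.0]), (-1, [40.0, 78.0, 134.0])]
lay 0 -45 [(1, [35.0, 6.0, 52.0]), (-1, [35.0, 6.0, -128.0])]
lay 45 -45 [(1, [65.0, 37.0, -10.0]), (-1, [65.0, 37.0, 170.0])]
lay 69 -45 [(1, [59.0, 53.0, -23.0]), (-1, [59.0, 53.0, 157.0])]
lay 90 -45 [(1, [50.0, 66.0, -33.0]), (-1, [50.0, 66.0, 147.0])]
lay 114 -45 [(1, [39.0, 79.0, -47.0]), (-1, [39.0, 79.0, 133.0])]
S2g (u=-dir) 0 -120 [(1, [0.0, 95.0, 90.0]), (-1, [0.0, 95.0, -90.0])]
S2g (u=-dir) 45 -120 [(1, [-21.0, 87.0, 50.0]), (-1, [-21.0, 87.0, -130.0])]
S2g (u=-dir) 69 -120 [(1, [-28.0, 78.0, 30.0]), (-1, [-28.0, 78.0, -150.0])]
S2g (u=-dir) 90 -120 [(1, [-32.0, 69.0, 13.0]), (-1, [-32.0, 69.0, -167.0])]
S2g (u=-dir) 114 -120 [(1, [-33.0, 57.0, -7.0]), (-1, [-33.0, 57.0, 173.0])]
place -28 -30 [(1, [128.0, 8.0, -42.0]), (-1, [128.0, 8.0, 138.0])]
place 0 -30 [(1, [90.0, 30.0, -19.0]), (-1, [90.0, 30.0, 161.0])]
place 30 -30 [(1, [76.0, 54.0, -24.0]), (-1, [76.0, 54.0, 156.0])]
place 62 -30 [(1, [61.0, 78.0, -34.0]), (-1, [61.0, 78.0, 146.0])]
place 90 -30 [(1, [46.0, 97.0, -47.0]), (-1, [46.0, 97.0, 133.0])]
place -28 -15 [(1, [161.0, 21.0, -74.0]), (-1, [161.0, 21.0, 106.0])]
place 0 -15 [(1, [114.0, 37.0, -39.0]), (-1, [114.0, 37.0, 141.0])]
place 30 -15 [(1, [91.0, 61.0, -32.0]), (-1, [91.0, 61.0, 148.0])]
place 62 -15 [(1, [74.0, 87.0, -35.0]), (-1, [74.0, 87.0, 145.0])]
place 90 -15 [(1, [56.0, 108.0, -45.0]), (-1, [56.0, 108.0, 135.0])]
```

```bash
python3 - <<'E'
from h import *
T=tool(114,-45,1); g=np.array([503.5,202,60]); h=g-130*T.as_matrix()[:,2]; print(h)
plan([([520,70,220],T)],deg=6.5)
E
```

```text
[540.888811   118.02335556 151.92388155]
[[[0.011,0.012,0.006],[0.033,0.003,-0.04]],[[0.01,0.013,0.005],[0.033,0.003,-0.04]],[[0.008,0.014,0.004],[0.033,0.003,-0.04]],[[0.007,0.015,0.004],[0.033,0.003,-0.04]],[[0.006,0.016,0.002],[0.033,0.003,-0.04]],[[0.004,0.016,0.001],[0.033,0.003,-0.041]],[[0.003,0.017,0],[0.033,0.003,-0.04]],[[0.002,0.017,-0.001],[0.033,0.003,-0.041]]]
[[[0,0.017,-0.002],[0.033,0.003,-0.04]],[[-0.001,0.017,-0.003],[0.032,0.003,-0.041]],[[-0.003,0.016,-0.004],[0.033,0.003,-0.04]],[[-0.004,0.015,-0.005],[0.032,0.003,-0.041]],[[-0.005,0.015,-0.006],[0.033,0.003,-0.04]],[[-0.006,0.014,-0.007],[0.032,0.003,-0.041]],[[-0.008,0.013,-0.009],[0.033,0.003,-0.04]]]
```

drive_tool([
  [[0.011, 0.012, 0.006], [0.033, 0.003, -0.04]],
  [[0.01, 0.013, 0.005], [0.033, 0.003, -0.04]],
  [[0.008, 0.014, 0.004], [0.033, 0.003, -0.04]],
  [[0.007, 0.015, 0.004], [0.033, 0.003, -0.04]],
  [[0.006, 0.016, 0.002], [0.033, 0.003, -0.04]],
  [[0.004, 0.016, 0.001], [0.033, 0.003, -0.041]],
  [[0.003, 0.017, 0], [0.033, 0.003, -0.04]],
  [[0.002, 0.017, -0.001], [0.033, 0.003, -0.041]],
])

```text
time_s: 3.62
tool_pos: [476.2, 86.0, 218.4]
orientation: [-0.225, 0.771, 0.533, 0.267]
contact_force: [-0.6, 0.1, 0.9]
gripper_width: 85.4
grip_force: 0.0
```

drive_tool([
  [[0, 0.017, -0.002], [0.033, 0.003, -0.04]],
  [[-0.001, 0.017, -0.003], [0.032, 0.003, -0.041]],
  [[-0.003, 0.016, -0.004], [0.033, 0.003, -0.04]],
  [[-0.004, 0.015, -0.005], [0.032, 0.003, -0.041]],
  [[-0.005, 0.015, -0.006], [0.033, 0.003, -0.04]],
  [[-0.006, 0.014, -0.007], [0.032, 0.003, -0.041]],
  [[-0.008, 0.013, -0.009], [0.033, 0.003, -0.04]],
])

```text
time_s: 4.2
tool_pos: [520.1, 66.4, 219.6]
orientation: [-0.321, 0.504, 0.776, 0.203]
contact_force: [-0.1, 0.5, 0.7]
gripper_width: 84.9
grip_force: 0.0
```

```bash
python3 - <<'E'
from h import *
log(); s=read_state(); print(np.degrees(s['joint_pos']).round(),s['tool_pos'].round(1))
T=tool(114,-45,1); h=np.array([540.9,118,152]); plan([(h,T)])
E
```

```text
[-16.  32.  97.  32.  85. -53.] [520.1  66.4 219.6]
[[[-0.017,0.034,0.062],[-0.001,0.001,-0.001]],[[-0.017,0.034,0.063],[-0.001,0.001,0]],[[-0.016,0.033,0.062],[-0.002,0.001,-0.001]]]
```

Everything tracks as predicted. I'll move to the hover pose and measure the cup again.

drive_tool([
  [[-0.017, 0.034, 0.062], [-0.001, 0.001, -0.001]],
  [[-0.017, 0.034, 0.063], [-0.001, 0.001, 0]],
  [[-0.016, 0.033, 0.062], [-0.002, 0.001, -0.001]],
  [[0, 0, 0], [0, 0, 0]],
])

```text
time_s: 4.53
tool_pos: [540.5, 121.4, 149.5]
orientation: [-0.323, 0.504, 0.773, 0.209]
contact_force: [-0.6, 0.3, -0.1]
gripper_width: 85.3
grip_force: 0.0
```

```bash
python3 - <<'E'
from h import *
log(); s=read_state(); print(np.degrees(s['joint_pos']).round(),s['tool_pos'].round(1))
im=get_image('wrist')[:,:,::-1]; cv2.imwrite('pics/w2.png',im)
for t in ['cup','cup_rim']:
    for d in spot_point('wrist',t): print(t,round(d['confidence'],2),cam2w('wrist',d['at']).round(1))
a=rect(im,503,202,90,50,6)
b=im.copy()
for k in range(8):
  for z in (0,90):
    an=np.radians(24+22.5+45*k); u=wpix([503.5+32.5*np.cos(an),202+32.5*np.sin(an),z]); cv2.circle(b,tuple(int(x) for x in u),1,(0,0,255),-1)
b=cv2.resize(b,(800,600)); cv2.imwrite('pics/r2.png',b)
E
```

```text
[-11.  38.  98.  37.  77. -54.] [540.5 121.4 149.5]
cup 0.95 [505.2 203.4   1.7]
cup 0.92 [368.2 284.8   0.4]
cup 0.84 [623.8 355.8   5.7]
cup 0.63 [5.577e+02 4.481e+02 2.000e-01]
cup_rim 0.9 [373.4 283.7  87.7]
cup_rim 0.74 [506.4 204.2  87.5]
cup_rim 0.7 [555.9 447.1  93.9]
cup_rim 0.66 [620.6 351.8  96.9]
```

View pics/r2.png

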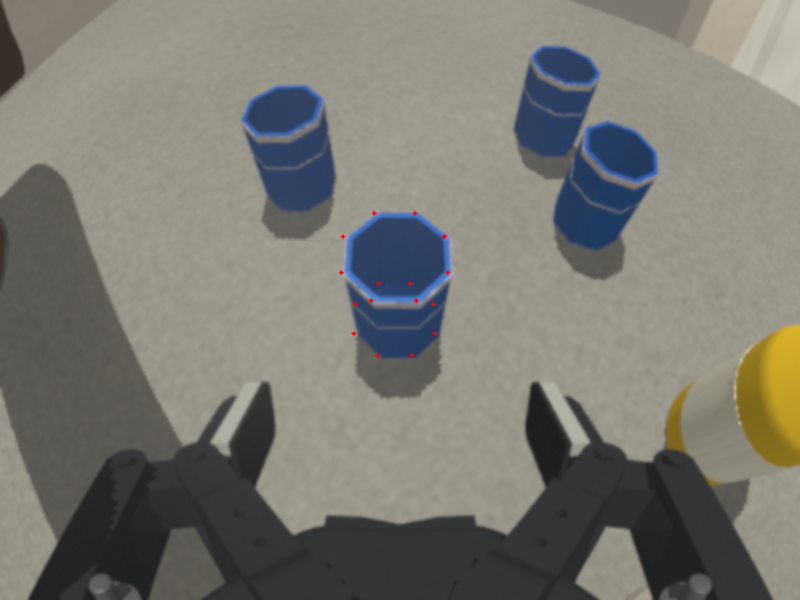

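```bash
python3 - <<'E'
from h import *
T=tool(114,-45,1); plan([([505,202.5,60],T)],mm=20)
E
```

```text
[[[-0.001,0,0.046],[0,0,0]],[[-0.001,0,0.047],[0.001,0,0]],[[-0.001,0,0.046],[0,0,0]],[[-0.001,0,0.047],[0.001,0,0]],[[-0.001,0,0.046],[0,-0.001,0]],[[-0.001,0,0.047],[0.001,0,0]],[[-0.001,-0.001,0.046],[0,-0.001,0.001]]]
```

drive_tool([
  [[-0.001, 0, 0.046], [0, 0, 0]],
  [[-0.001, 0, 0.047], [0.001, 0, 0]],
  [[-0.001, 0, 0.046], [0, 0, 0]],
  [[-0.001, 0, 0.047], [0.001, 0, 0]],
  [[-0.001, 0, 0.046], [0, -0.001, 0]],
  [[-0.001, 0, 0.047], [0.001, 0, 0]],
  [[-0.001, 0, 0.046], [0, -0.001, 0.001]],
  [[0, 0, 0], [0, 0, 0]],
])

```text
time_s: 5.35
tool_pos: [504.5, 204.6, 59.5]
orientation: [-0.322, 0.503, 0.775, 0.209]
contact_force: [0.6, -0.2, -0.3]
gripper_width: 85.0
grip_force: 0.0
```

drive_tool([
  [[0, 0, 0], [0, 0, 0]],
  [[0, 0, 0], [0, 0, 0]],
  [[0, 0, 0], [0, 0, 0]],
  [[0, 0, 0], [0, 0, 0]],
  [[0, 0, 0], [0, 0, 0]],
  [[0, 0, 0], [0, 0, 0]],
  [[0, 0, 0], [0, 0, 0]],
  [[0, 0, 0], [0, 0, 0]],
], jaw=50, grip_force=40)

```text
time_s: 6.02
tool_pos: [506.7, 203.5, 61.6]
orientation: [-0.32, 0.503, 0.775, 0.211]
contact_force: [-0.7, -2.5, 5.4]
gripper_width: 58.5
grip_force: 41.3
```

```bash
python3 - <<'E'
from h import *
T=tool(114,-45,1); p,R=cur(); print(p)
plan([([520,150,150],T)],mm=38)
L=tool(114,-45,-1); print(L.as_matrix().round(2),[520,110,30])
E
```

```text
[506.69362358 203.50761844  61.61783609]
[[[0.02,-0.008,-0.084],[0.001,0,0]],[[0.02,-0.008,-0.084],[0.001,0,0.001]],[[0.021,-0.007,-0.084],[0,-0.001,0]]]
[[ 0.29 -0.91 -0.29]
 [-0.65 -0.41  0.65]
 [-0.71  0.   -0.71]] [520, 110, 30]
```

drive_tool([
  [[0.02, -0.008, -0.084], [0.001, 0, 0]],
  [[0.02, -0.008, -0.084], [0.001, 0, 0.001]],
  [[0.021, -0.007, -0.084], [0, -0.001, 0]],
  [[0, 0, 0], [0, 0, 0.05]],
  [[0, 0, 0], [0, 0, 0.055]],
  [[0, 0, 0], [0, 0, 0.055]],
  [[0, 0, 0], [0, 0, 0.055]],
  [[0, 0, 0], [0, 0, 0.055]],
])

```text
time_s: 6.68
tool_pos: [519.8, 150.0, 149.4]
orientation: [-0.366, 0.702, 0.602, 0.109]
contact_force: [-0.1, -0.7, -0.6]
gripper_width: 58.3
grip_force: 44.3
```

drive_tool([
  [[0, 0, 0], [0, 0, 0.055]],
  [[0, 0, 0], [0, 0, 0.055]],
  [[0, 0, 0], [0, 0, 0.055]],
  [[0, 0, 0], [0, 0, 0.055]],
  [[0, 0, 0], [0, 0, 0.055]],
  [[0, 0, 0], [0, 0, 0.055]],
  [[0, 0, 0], [0, 0, 0.055]],
  [[0, 0, 0], [0, 0, 0.055]],
])

```text
time_s: 7.35
tool_pos: [519.8, 150.1, 149.3]
orientation: [-0.376, 0.896, 0.227, -0.065]
contact_force: [1.1, -1.0, -1.0]
gripper_width: 58.3
grip_force: 44.3
```

drive_tool([
  [[0, 0, 0], [0, 0, 0.055]],
  [[0, 0, 0], [0, 0, 0.055]],
  [[0, 0, 0], [0, 0, 0.055]],
  [[0, 0, 0], [0, 0, 0.055]],
  [[0, 0, 0], [0, 0, 0.055]],
  [[0, 0, 0], [0, 0, 0.055]],
  [[0, 0, 0], [0, 0, 0.055]],
  [[0, 0, 0], [0, 0, 0.055]],
])

```text
time_s: 8.02
tool_pos: [519.8, 150.1, 149.3]
orientation: [-0.308, 0.903, -0.195, -0.226]
contact_force: [-1.0, 0.8, -0.9]
gripper_width: 58.0
grip_force: 44.3
```

```bash
python3 - <<'E'
from h import *
log(); s=read_state(); print(np.degrees(s['joint_pos']).round(),s['tool_pos'].round(1),s['gripper_width'])
L=tool(114,-45,-1); plan([([520,110,80],L)])
E
```

```text
[ -8.  36. 101.  38.  74.  85.] [519.8 150.1 149.3] 58.033104252894084
[[[0.016,0.022,0.008],[0,0,0.05]],[[0.018,0.02,0.008],[0,0,0.049]],[[0.02,0.018,0.008],[0,0,0.05]],[[0.022,0.016,0.008],[0,0,0.049]],[[0.024,0.014,0.009],[0,0,0.05]],[[0.025,0.011,0.008],[0,0,0.049]],[[0.027,0.009,0.009],[0,-0.001,0.05]]]
```

drive_tool([
  [[0.016, 0.022, 0.008], [0, 0, 0.05]],
  [[0.018, 0.02, 0.008], [0, 0, 0.049]],
  [[0.02, 0.018, 0.008], [0, 0, 0.05]],
  [[0.022, 0.016, 0.008], [0, 0, 0.049]],
  [[0.024, 0.014, 0.009], [0, 0, 0.05]],
  [[0.025, 0.011, 0.008], [0, 0, 0.049]],
  [[0.027, 0.009, 0.009], [0, -0.001, 0.05]],
  [[0, 0, 0], [0, 0, 0]],
])

```text
time_s: 8.68
tool_pos: [519.9, 109.5, 78.2]
orientation: [-0.208, 0.774, -0.503, -0.322]
contact_force: [0.3, 0.2, -1.9]
gripper_width: 58.4
grip_force: 44.3
```

```bash
python3 - <<'E'
from h import *
log(); s=read_state(); print(np.degrees(s['joint_pos']).round(),s['tool_pos'].round(1),s['gripper_width'])
p,R=cur(); print((R.inv()*tool(114,-45,-1)).as_rotvec(degrees=True).round(1))
im=get_image('wrist')[:,:,::-1]; cv2.imwrite('pics/w3.png',im)
plan([([520,110,34],tool(114,-45,-1))],mm=10)
E
```

```text
[-12.  43. 103.  37.  70. 119.] [519.9 109.5  78.2] 58.40833905103478
[ 0.1  0.1 -0. ]
[[[0.016,0,0.016],[0,0,0.001]],[[0.016,0,0.016],[0,0,0]],[[0.016,0,0.016],[0,0,0.001]],[[0.016,0,0.016],[0,0,0]],[[0.016,0,0.015],[0,0.001,0.001]]]
```

View pics/w3.png

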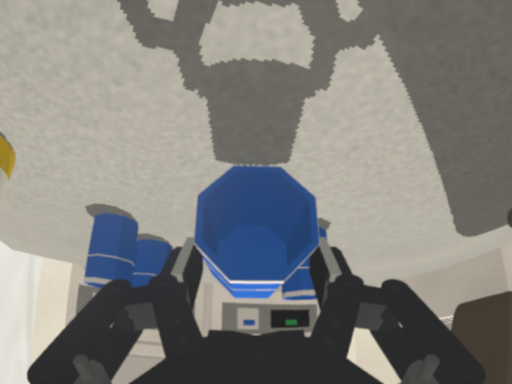

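The wrist picture shows the held cup with its mouth towards the camera at (255,215). The grip is symmetric. I'll lower it to the counter.

drive_tool([
  [[0.016, 0, 0.016], [0, 0, 0]],
  [[0.016, 0, 0.016], [0, 0, 0]],
  [[0.016, 0, 0.016], [0, 0, 0]],
  [[0.016, 0, 0.016], [0, 0, 0]],
  [[0.014, 0, 0.014], [0, 0, 0]],
  [[0, 0, 0], [0, 0, 0]],
])

```text
time_s: 9.23
tool_pos: [519.2, 111.6, 33.1]
orientation: [-0.209, 0.776, -0.5, -0.322]
contact_force: [-1.0, 0.2, -1.4]
gripper_width: 58.6
grip_force: 44.3
```

drive_tool([
  [[0.004, 0, 0.004], [0, 0, 0]],
  [[0, 0, 0], [0, 0, 0]],
])

```text
time_s: 9.4
tool_pos: [519.8, 111.5, 32.3]
orientation: [-0.209, 0.776, -0.5, -0.322]
contact_force: [1.1, 0.6, -0.7]
gripper_width: 58.3
grip_force: 44.3
```

drive_tool([
  [[0.002, 0, 0.002], [0, 0, 0]],
  [[0, 0, 0], [0, 0, 0]],
])

```text
time_s: 9.57
tool_pos: [519.9, 111.5, 31.9]
orientation: [-0.21, 0.776, -0.5, -0.321]
contact_force: [0.7, 0.3, 1.9]
gripper_width: 57.7
grip_force: 44.5
```

drive_tool([
  [[0.002, 0, 0.002], [0, 0, 0]],
  [[0, 0, 0], [0, 0, 0]],
  [[0, 0, 0], [0, 0, 0]],
])

```text
time_s: 9.82
tool_pos: [520.0, 111.5, 31.8]
orientation: [-0.21, 0.776, -0.5, -0.322]
contact_force: [-0.5, -3.1, 13.5]
gripper_width: 58.4
grip_force: 45.8
```

drive_tool([
  [[0.003, 0, 0.003], [0, 0, 0]],
  [[0, 0, 0], [0, 0, 0]],
  [[0, 0, 0], [0, 0, 0]],
])

```text
time_s: 10.07
tool_pos: [520.0, 111.5, 31.7]
orientation: [-0.211, 0.776, -0.5, -0.322]
contact_force: [-2.8, -6.9, 30.1]
gripper_width: 57.9
grip_force: 47.6
```

The cup has touched down. I'll relax the load, open the fingers and back off.

drive_tool([
  [[-0.003, 0, -0.003], [0, 0, 0]],
  [[0, 0, 0], [0, 0, 0]],
])

```text
time_s: 10.23
tool_pos: [520.1, 111.4, 31.8]
orientation: [-0.21, 0.776, -0.5, -0.321]
contact_force: [-1.2, -4.7, 14.4]
gripper_width: 58.5
grip_force: 46.0
```

drive_tool([
  [[0, 0, 0], [0, 0, 0]],
  [[0, 0, 0], [0, 0, 0]],
  [[0, 0, 0], [0, 0, 0]],
  [[0, 0, 0], [0, 0, 0]],
  [[0, 0, 0], [0, 0, 0]],
  [[0, 0, 0], [0, 0, 0]],
], jaw=85)

```text
time_s: 10.73
tool_pos: [519.8, 111.5, 30.2]
orientation: [-0.209, 0.776, -0.5, -0.322]
contact_force: [0.6, 0.0, -0.5]
gripper_width: 85.1
grip_force: 0.0
```

drive_tool([
  [[0, 0, -0.03], [0, 0, 0]],
  [[0, 0, -0.06], [0, 0, 0]],
  [[0, 0, -0.09], [0, 0, 0]],
  [[0, 0, -0.09], [0, 0, 0]],
  [[0, 0, -0.09], [0, 0, 0]],
  [[-0.06, 0, -0.06], [0, 0, 0]],
  [[-0.06, 0, -0.06], [0, 0, 0]],
])

```text
time_s: 11.32
tool_pos: [561.6, 16.2, 201.4]
orientation: [-0.209, 0.776, -0.501, -0.321]
contact_force: [0.2, 0.2, 0.2]
gripper_width: 85.0
grip_force: 0.0
```

```bash
python3 - <<'E'
from h import *
log(); s=read_state(); print(np.degrees(s['joint_pos']).round(),s['tool_pos'].round(1),s['gripper_width'])
get_image('wrist');get_image('scene');im=get_image('side')[:,:,::-1]; cv2.imwrite('pics/side2.png',im)
for c in ['wrist','scene','side']:
  for t in ['cup','cup_rim']:
    for d in spot_point(c,t):
      w=cam2w(c,d['at'])
      if np.linalg.norm(w[:2]-[530,100])<110: print(c,t,round(d['confidence'],2),w.round(1))
u=pix('side',[520,110,30]).astype(int); print(u)
cv2.imwrite('pics/c2.png',cv2.resize(im[u[1]-70:u[1]+70,u[0]-90:u[0]+90],None,fx=4,fy=4,interpolation=cv2.INTER_CUBIC))
E
python3 fit.py|tail -3
```

```text
[-19.  37.  90.  31.  88. 125.] [561.6  16.2 201.4] 84.9719356430816
wrist cup 0.84 [498.1 168.9  29. ]
scene cup 0.57 [500.5 170.1  29.2]
side cup 0.67 [496.5 170.7  29.5]
side cup_rim 0.64 [531.3  82.   26.1]
[273 213]
  -1.48027903   0.08918131  -2.58192243   9.49416969  -5.07927325
 -22.03499765 -17.85821993  -3.45916774   6.61783255]
[4.81708859 3.85174301 1.31816885 0.35068045 0.31493947]
```

View pics/c2.png

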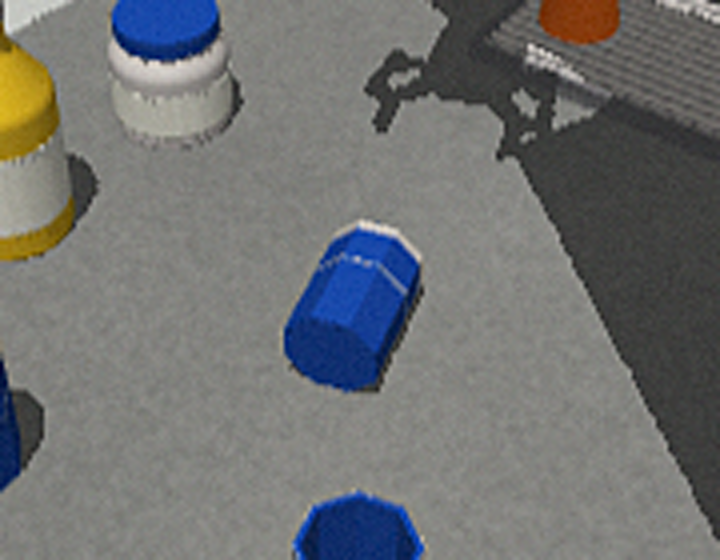

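The cup lies flat with its mouth pointing back right: bottom at about (498,169), rim at about (532,82). Next is the reorientation for the regrasp. I'll check the wrist joints along the turn first.

```bash
python3 - <<'E'
from h import *
p,R=cur(); T=tool(112,-120,1)
rv=(R.inv()*T).as_rotvec(degrees=True); print(rv)
if rv[2]>0: rv=rv*(1-360/np.linalg.norm(rv))
print(rv)
for f in np.linspace(0,1,7):
    Q=R*Ro.from_rotvec(rv*f,degrees=True); print(f.round(2),wrist(Q,-15+8*f,125),Q.as_matrix()[:,2].round(2))
n=27; M=[([561.6+(490-561.6)*k/3,16.2+(190-16.2)*k/3,[0,240,240,200][k]],R*Ro.from_rotvec(rv*k/3,degrees=True)) for k in (1,2,3)]
plan(M)
E
```

```text
[-108.42135015    0.3315958  -140.79871001]
[-108.42135015    0.3315958  -140.79871001]
0.0 [ 33.  88. 129.] [-0.29  0.65 -0.7 ]
0.17 [ 18.  96. 106.] [-0.53  0.45 -0.72]
0.33 [ 1. 97. 82.] [-0.65  0.16 -0.75]
0.5 [-15.  91.  58.] [-0.6  -0.14 -0.79]
0.67 [-27.  79.  37.] [-0.41 -0.39 -0.83]
0.83 [-35.  63.  17.] [-0.12 -0.5  -0.86]
1.0 [-37.  46.  -5.] [ 0.19 -0.46 -0.87]
[[[-0.02,-0.001,0.004],[-0.033,0,-0.043]],[[-0.02,-0.003,0.004],[-0.034,0,-0.044]],[[-0.019,-0.005,0.004],[-0.033,0,-0.043]],[[-0.019,-0.006,0.003],[-0.034,0,-0.044]],[[-0.018,-0.008,0.003],[-0.033,0,-0.043]],[[-0.018,-0.01,0.002],[-0.034,0,-0.043]],[[-0.017,-0.012,0.001],[-0.033,0,-0.044]],[[-0.015,-0.013,0],[-0.034,0,-0.043]]]
[[[-0.014,-0.015,-0.001],[-0.033,0.001,-0.044]],[[-0.005,-0.015,0.007],[-0.034,0,-0.043]],[[-0.004,-0.016,0.006],[-0.033,0,-0.043]],[[-0.002,-0.017,0.005],[-0.034,0,-0.044]],[[-0.001,-0.017,0.003],[-0.033,0,-0.043]],[[0.001,-0.017,0.002],[-0.034,0,-0.044]],[[0.002,-0.017,0.001],[-0.033,0,-0.043]],[[0.004,-0.017,0],[-0.034,0,-0.044]]]
[[[0.005,-0.017,-0.001],[-0.033,0,-0.043]],[[0.007,-0.015,-0.003],[-0.034,0.001,-0.044]],[[0.014,-0.014,0.006],[-0.033,0,-0.043]],[[0.016,-0.013,0.005],[-0.034,0,-0.043]],[[0.017,-0.011,0.004],[-0.033,0,-0.044]],[[0.018,-0.01,0.003],[-0.034,0,-0.043]],[[0.019,-0.009,0.002],[-0.033,0,-0.044]],[[0.019,-0.007,0.002],[-0.034,0,-0.043]]]
[[[0.02,-0.005,0.001],[-0.033,0,-0.044]],[[0.02,-0.004,0.001],[-0.034,0,-0.043]],[[0.02,-0.002,0.001],[-0.033,0.001,-0.044]]]
```

drive_tool([
  [[-0.02, -0.001, 0.004], [-0.033, 0, -0.043]],
  [[-0.02, -0.003, 0.004], [-0.034, 0, -0.044]],
  [[-0.019, -0.005, 0.004], [-0.033, 0, -0.043]],
  [[-0.019, -0.006, 0.003], [-0.034, 0, -0.044]],
  [[-0.018, -0.008, 0.003], [-0.033, 0, -0.043]],
  [[-0.018, -0.01, 0.002], [-0.034, 0, -0.043]],
  [[-0.017, -0.012, 0.001], [-0.033, 0, -0.044]],
  [[-0.015, -0.013, 0], [-0.034, 0, -0.043]],
])

```text
time_s: 12.43
tool_pos: [540.3, 68.0, 235.5]
orientation: [-0.089, 0.928, -0.087, -0.351]
contact_force: [0.9, 0.1, -0.1]
gripper_width: 84.7
grip_force: 0.0
```

drive_tool([
  [[-0.014, -0.015, -0.001], [-0.033, 0.001, -0.044]],
  [[-0.005, -0.015, 0.007], [-0.034, 0, -0.043]],
  [[-0.004, -0.016, 0.006], [-0.033, 0, -0.043]],
  [[-0.002, -0.017, 0.005], [-0.034, 0, -0.044]],
  [[-0.001, -0.017, 0.003], [-0.033, 0, -0.043]],
  [[0.001, -0.017, 0.002], [-0.034, 0, -0.044]],
  [[0.002, -0.017, 0.001], [-0.033, 0, -0.043]],
  [[0.004, -0.017, 0], [-0.034, 0, -0.044]],
])

```text
time_s: 13.1
tool_pos: [519.4, 119.5, 239.8]
orientation: [0.049, 0.887, 0.344, -0.306]
contact_force: [0.6, -0.5, 0.2]
gripper_width: 85.2
grip_force: 0.0
```

drive_tool([
  [[0.005, -0.017, -0.001], [-0.033, 0, -0.043]],
  [[0.007, -0.015, -0.003], [-0.034, 0.001, -0.044]],
  [[0.014, -0.014, 0.006], [-0.033, 0, -0.043]],
  [[0.016, -0.013, 0.005], [-0.034, 0, -0.043]],
  [[0.017, -0.011, 0.004], [-0.033, 0, -0.044]],
  [[0.018, -0.01, 0.003], [-0.034, 0, -0.043]],
  [[0.019, -0.009, 0.002], [-0.033, 0, -0.044]],
  [[0.019, -0.007, 0.002], [-0.034, 0, -0.043]],
])

```text
time_s: 13.77
tool_pos: [497.9, 171.4, 213.0]
orientation: [0.177, 0.661, 0.702, -0.197]
contact_force: [0.7, 0.8, -0.1]
gripper_width: 85.3
grip_force: 0.0
```

drive_tool([
  [[0.02, -0.005, 0.001], [-0.033, 0, -0.044]],
  [[0.02, -0.004, 0.001], [-0.034, 0, -0.043]],
  [[0.02, -0.002, 0.001], [-0.033, 0.001, -0.044]],
  [[0, 0, 0], [0, 0, 0]],
])

```text
time_s: 14.1
tool_pos: [488.4, 190.4, 199.8]
orientation: [0.215, 0.537, 0.803, -0.145]
contact_force: [0.5, 0.3, -0.5]
gripper_width: 85.4
grip_force: 0.0
```

```bash
python3 - <<'E'
from h import *
log(); s=read_state(); print(np.degrees(s['joint_pos']).round(),s['tool_pos'].round(1),s['gripper_width'])
im=get_image('wrist')[:,:,::-1]; cv2.imwrite('pics/w4.png',im)
for t in ['cup','cup_rim']:
    for d in spot_point('wrist',t):
      w=cam2w('wrist',d['at'])
      if np.linalg.norm(w[:2]-[510,130])<110: print(t,round(d['confidence'],2),w.round(1))
b=cv2.resize(im,None,fx=1.56,fy=1.56)
# outline of lying cup, yaw 112
a=np.radians(112); ax=-np.array([np.cos(a),np.sin(a),0]); sd=np.array([ax[1],-ax[0],0]); B=np.array([497,168.5,30])
for h in (0,30,90):
  for k in range(8):
    an=np.radians(22.5+45*k); X=B+h*ax+32.5*(np.cos(an)*sd+np.sin(an)*np.array([0,0,1])); u=wpix(X)*1.56; cv2.circle(b,tuple(int(x) for x in u),2,(0,0,255) if h!=30 else (0,255,0),-1)
cv2.imwrite('pics/r4.png',b)
E
```

```text
[ 29.  25. 105. -36.  59.  27.] [488.4 190.4 199.8] 85.37717511211332
cup 0.89 [503.4 166.8  30. ]
cup_rim 0.82 [539.6  84.9  26.6]
```

View pics/r4.png

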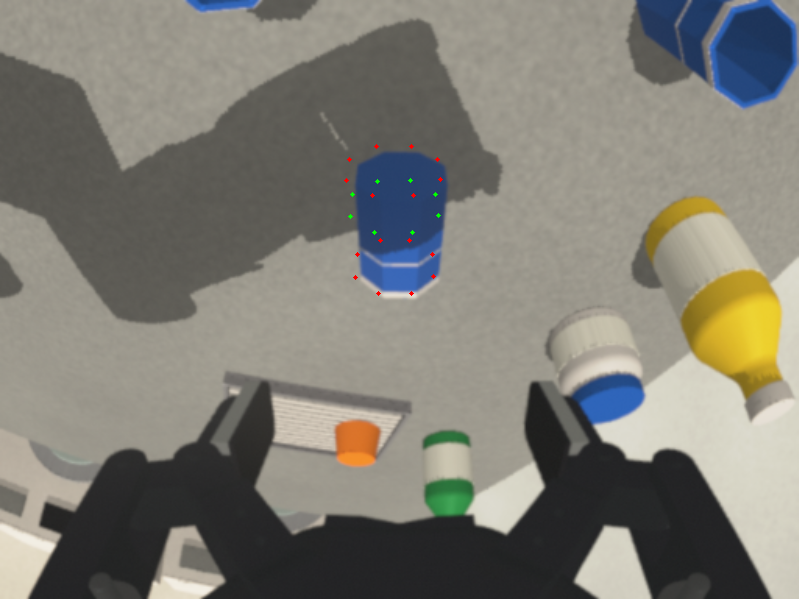

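```bash
python3 - <<'E'
from h import *
T=tool(114,-120,1); g=np.array([514.7,139.8,30.5]); z=T.as_matrix()[:,2]
plan([(g-90*z,T),(g,T)],mm=23)
E
```

```text
[[[0.019,0.001,0.043],[-0.002,0,-0.003]],[[0.019,0.001,0.043],[-0.002,0,-0.003]],[[0.018,0.001,0.042],[-0.002,0,-0.003]],[[0.019,0.001,0.043],[-0.001,0,-0.003]],[[0.018,0,0.042],[-0.002,0,-0.004]],[[0,0,0.056],[0,0,0]],[[0,0,0.056],[0,0,0]],[[0,0,0.057],[0,0,0]]]
[[[0,0,0.056],[0,0,0]]]
```

drive_tool([
  [[0.019, 0.001, 0.043], [-0.002, 0, -0.003]],
  [[0.019, 0.001, 0.043], [-0.002, 0, -0.003]],
  [[0.018, 0.001, 0.042], [-0.002, 0, -0.003]],
  [[0.019, 0.001, 0.043], [-0.001, 0, -0.003]],
  [[0.018, 0, 0.042], [-0.002, 0, -0.004]],
  [[0, 0, 0.056], [0, 0, 0]],
  [[0, 0, 0.056], [0, 0, 0]],
  [[0, 0, 0.057], [0, 0, 0]],
])

```text
time_s: 14.92
tool_pos: [511.0, 149.3, 48.9]
orientation: [0.218, 0.526, 0.81, -0.141]
contact_force: [0.3, -0.6, -0.1]
gripper_width: 85.1
grip_force: 0.0
```

drive_tool([
  [[0, 0, 0.05], [0, 0, 0]],
  [[0, 0, 0.006], [0, 0, 0]],
  [[0, 0, 0], [0, 0, 0]],
])

```text
time_s: 15.17
tool_pos: [514.9, 138.9, 29.8]
orientation: [0.217, 0.526, 0.81, -0.142]
contact_force: [-0.6, 0.5, 0.5]
gripper_width: 85.5
grip_force: 0.0
```

drive_tool([
  [[0, 0, 0], [0, 0, 0]],
  [[0, 0, 0], [0, 0, 0]],
  [[0, 0, 0], [0, 0, 0]],
  [[0, 0, 0], [0, 0, 0]],
  [[0, 0, 0], [0, 0, 0]],
  [[0, 0, 0], [0, 0, 0]],
  [[0, 0, 0], [0, 0, 0]],
  [[0, 0, 0], [0, 0, 0]],
], jaw=50, grip_force=40)

```text
time_s: 15.83
tool_pos: [514.7, 140.6, 32.2]
orientation: [0.219, 0.525, 0.811, -0.14]
contact_force: [-2.9, 2.2, 8.6]
gripper_width: 57.2
grip_force: 40.7
```

```bash
python3 - <<'E'
from h import *
log(); s=read_state(); print(np.degrees(s['joint_pos']).round(),s['tool_pos'].round(1),s['gripper_width'])
p,R=cur()
T=tool(40,-30,1)
rv=(R.inv()*T).as_rotvec(degrees=True); print(rv, np.linalg.norm(rv))
a=np.array([540,-60,190])
for f in np.linspace(0,1,7):
    Q=R*Ro.from_rotvec(rv*f,degrees=True); print(f.round(2),wrist(Q,np.degrees(s['joint_pos'][0])-60*f,125),Q.as_matrix()[:,2].round(2))
plan([([520,110,130],R),([560,-60,220],R*Ro.from_rotvec(rv*.55,degrees=True)),([488,-264,170],T)])
E
python3 - <<'E'
import sys; sys.path.insert(0,'.')
from h import *
import os; os.chdir('.')
get_image('scene');get_image('side')
for c in ['scene','side']:
  for t in ['tray','cap']:
    for d in spot_point(c,t)[:1]: print(c,t,round(d['confidence'],2),cam2w(c,d['at']).round(1))
E
```

```text
[ 22.  40. 113. -53.  39.  44.] [514.7 140.6  32.2] 57.15757391236972
[-20.87350067  76.02031117  78.62734682] 111.34204241114338
0.0 [-36.  59.  18.] [ 0.21 -0.46 -0.87]
0.17 [-22.  48.  14.] [ 0.2  -0.24 -0.95]
0.33 [-3. 41.  3.] [ 0.24 -0.02 -0.97]
0.5 [ 21.  40. -11.] [ 0.32  0.19 -0.93]
0.67 [ 43.  45. -23.] [ 0.42  0.37 -0.83]
0.83 [ 59.  54. -28.] [ 0.54  0.5  -0.68]
1.0 [ 70.  64. -27.] [ 0.66  0.56 -0.5 ]
[[[-0.063,-0.006,-0.058],[0,0,0]],[[-0.062,-0.006,-0.058],[0,0,0]],[[-0.063,-0.007,-0.058],[0,0,0]],[[-0.048,-0.008,0.002],[-0.01,0.035,0.036]],[[-0.049,-0.005,-0.002],[-0.01,0.035,0.036]],[[-0.049,-0.001,-0.005],[-0.009,0.035,0.036]],[[-0.048,0.003,-0.009],[-0.01,0.035,0.036]],[[-0.047,0.007,-0.012],[-0.01,0.035,0.036]]]
[[[-0.045,0.011,-0.015],[-0.009,0.035,0.036]],[[-0.043,0.014,-0.019],[-0.01,0.035,0.036]],[[-0.041,0.018,-0.021],[-0.009,0.034,0.036]],[[-0.038,0.021,-0.024],[-0.01,0.035,0.036]],[[-0.034,0.024,-0.026],[-0.009,0.034,0.037]],[[-0.068,-0.007,-0.01],[-0.01,0.036,0.037]],[[-0.068,-0.001,-0.015],[-0.01,0.036,0.037]],[[-0.066,0.004,-0.02],[-0.01,0.036,0.037]]]
[[[-0.064,0.01,-0.024],[-0.01,0.035,0.037]],[[-0.061,0.015,-0.029],[-0.01,0.036,0.037]],[[-0.058,0.021,-0.033],[-0.009,0.035,0.036]],[[-0.053,0.025,-0.036],[-0.01,0.036,0.037]],[[-0.048,0.031,-0.04],[-0.009,0.035,0.036]]]
scene tray 0.82 [ 538.9 -262.4   -2.3]
scene cap 0.88 [ 609.5 -250.    13.1]
side tray 0.77 [ 536.6 -262.1   -5.6]
side cap 0.68 [ 605.6 -245.8   10. ]
```

drive_tool([
  [[-0.063, -0.006, -0.058], [0, 0, 0]],
  [[-0.062, -0.006, -0.058], [0, 0, 0]],
  [[-0.063, -0.007, -0.058], [0, 0, 0]],
  [[-0.048, -0.008, 0.002], [-0.01, 0.035, 0.036]],
  [[-0.049, -0.005, -0.002], [-0.01, 0.035, 0.036]],
  [[-0.049, -0.001, -0.005], [-0.009, 0.035, 0.036]],
  [[-0.048, 0.003, -0.009], [-0.01, 0.035, 0.036]],
  [[-0.047, 0.007, -0.012], [-0.01, 0.035, 0.036]],
])

```text
time_s: 16.8
tool_pos: [540.6, 24.1, 175.5]
orientation: [0.116, 0.672, 0.73, 0.044]
contact_force: [-0.0, 1.0, -1.3]
gripper_width: 56.7
grip_force: 42.8
```

drive_tool([
  [[-0.045, 0.011, -0.015], [-0.009, 0.035, 0.036]],
  [[-0.043, 0.014, -0.019], [-0.01, 0.035, 0.036]],
  [[-0.041, 0.018, -0.021], [-0.009, 0.034, 0.036]],
  [[-0.038, 0.021, -0.024], [-0.01, 0.035, 0.036]],
  [[-0.034, 0.024, -0.026], [-0.009, 0.034, 0.037]],
  [[-0.068, -0.007, -0.01], [-0.01, 0.036, 0.037]],
  [[-0.068, -0.001, -0.015], [-0.01, 0.036, 0.037]],
  [[-0.066, 0.004, -0.02], [-0.01, 0.036, 0.037]],
])

```text
time_s: 17.47
tool_pos: [533.1, -138.0, 201.8]
orientation: [-0.062, 0.805, 0.494, 0.323]
contact_force: [0.8, -0.1, -0.8]
gripper_width: 57.0
grip_force: 43.4
```

drive_tool([
  [[-0.064, 0.01, -0.024], [-0.01, 0.035, 0.037]],
  [[-0.061, 0.015, -0.029], [-0.01, 0.036, 0.037]],
  [[-0.058, 0.021, -0.033], [-0.009, 0.035, 0.036]],
  [[-0.053, 0.025, -0.036], [-0.01, 0.036, 0.037]],
  [[-0.048, 0.031, -0.04], [-0.009, 0.035, 0.036]],
  [[0, 0, 0], [0, 0, 0]],
  [[0, 0, 0], [0, 0, 0]],
])

```text
time_s: 18.05
tool_pos: [487.8, -266.2, 168.3]
orientation: [-0.171, 0.814, 0.296, 0.469]
contact_force: [-0.2, 0.1, -1.4]
gripper_width: 56.7
grip_force: 43.8
```

```bash
python3 - <<'E'
from h import *
log(); s=read_state(); print(np.degrees(s['joint_pos']).round(),s['tool_pos'].round(1),s['gripper_width'])
T=tool(40,-30,1); p,R=cur(); print((R.inv()*T).as_rotvec(degrees=True).round(1))
ims=[]
for c,m in (('scene',0),('side',0)):
  im=get_image(c)[:,:,::-1]
  for t in ['cup','cup_rim','tray']:
    for d in spot_point(c,t):
      w=cam2w(c,d['at'])
      if np.linalg.norm(w[:2]-[500,-264])<110: print(c,t,round(d['confidence'],2),w.round(1))
  u=pix(c,[500,-264,130]).astype(int); ims.append(cv2.resize(im[max(0,u[1]-60):,max(0,u[0]-65):][:120,:130],(390,360),interpolation=cv2.INTER_CUBIC))
cv2.imwrite('pics/c5.png',np.hstack(ims))
plan([([489.5,-269,90],T)],mm=20)
E
```

```text
[-60.  35. 114.  65.  69. -57.] [ 487.8 -266.2  168.3] 56.698753383358685
[ 0.   0.1 -0.1]
scene cup 0.72 [ 493.6 -268.4  198.2]
scene cup_rim 0.58 [ 486.8 -261.9  108.5]
scene tray 0.65 [ 5.371e+02 -2.609e+02 -3.000e-01]
side cup 0.95 [ 490.4 -262.4  194.7]
side cup_rim 0.69 [ 484.4 -262.8  107.7]
side tray 0.92 [ 538.3 -264.    -4.6]
[[[-0.044,0.003,0.024],[0,0,0]],[[-0.043,0.003,0.023],[0,0,0]],[[-0.044,0.002,0.024],[-0.001,0.001,0]],[[-0.043,0.003,0.023],[0,0,0.001]]]
```

View pics/c5.png

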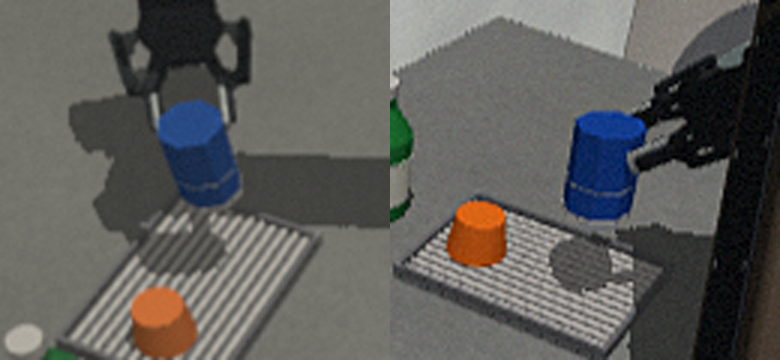

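The cup is mouth-down above the free half of the tray: at (200,150) in the left panel and (605,165) in the right. The cap is clear of it. I'll lower it.

drive_tool([
  [[-0.044, 0.003, 0.024], [0, 0, 0]],
  [[-0.043, 0.003, 0.023], [0, 0, 0]],
  [[-0.044, 0.002, 0.024], [0, 0, 0]],
  [[-0.043, 0.003, 0.023], [0, 0, 0]],
  [[0, 0, 0], [0, 0, 0]],
  [[0, 0, 0], [0, 0, 0]],
])

```text
time_s: 18.95
tool_pos: [489.2, -269.2, 89.5]
orientation: [-0.172, 0.814, 0.296, 0.469]
contact_force: [-0.0, 0.5, -1.2]
gripper_width: 57.1
grip_force: 43.8
```

drive_tool([
  [[-0.011, 0, 0.006], [0, 0, 0]],
  [[-0.011, 0, 0.006], [0, 0, 0]],
  [[0, 0, 0], [0, 0, 0]],
  [[0, 0, 0], [0, 0, 0]],
])

```text
time_s: 19.28
tool_pos: [488.9, -269.8, 79.9]
orientation: [-0.171, 0.814, 0.297, 0.469]
contact_force: [0.1, 1.1, -2.4]
gripper_width: 56.4
grip_force: 43.8
```

drive_tool([
  [[-0.005, 0, 0.003], [0, 0, 0]],
  [[0, 0, 0], [0, 0, 0]],
  [[0, 0, 0], [0, 0, 0]],
])

```text
time_s: 19.53
tool_pos: [488.9, -269.8, 77.3]
orientation: [-0.171, 0.814, 0.297, 0.469]
contact_force: [0.4, -1.2, -0.7]
gripper_width: 56.8
grip_force: 43.8
```

drive_tool([
  [[-0.003, 0, 0.002], [0, 0, 0]],
  [[0, 0, 0], [0, 0, 0]],
  [[0, 0, 0], [0, 0, 0]],
])

```text
time_s: 19.78
tool_pos: [489.0, -269.7, 75.7]
orientation: [-0.171, 0.814, 0.297, 0.469]
contact_force: [-0.4, 0.4, -1.1]
gripper_width: 56.6
grip_force: 43.8
```

drive_tool([
  [[-0.003, 0, 0.002], [0, 0, 0]],
  [[0, 0, 0], [0, 0, 0]],
  [[0, 0, 0], [0, 0, 0]],
])

```text
time_s: 20.03
tool_pos: [489.1, -269.7, 74.4]
orientation: [-0.171, 0.814, 0.297, 0.469]
contact_force: [-0.5, -0.3, 0.1]
gripper_width: 56.7
grip_force: 43.9
```

drive_tool([
  [[-0.003, 0, 0.002], [0, 0, 0]],
  [[0, 0, 0], [0, 0, 0]],
  [[0, 0, 0], [0, 0, 0]],
])

```text
time_s: 20.28
tool_pos: [489.2, -269.4, 74.1]
orientation: [-0.172, 0.814, 0.297, 0.47]
contact_force: [-4.0, -1.1, 11.5]
gripper_width: 56.5
grip_force: 44.8
```

The rim is resting on the ribs at about 11 N. I'll hold there, ease the grip so the cup can settle flat, and then check.

drive_tool([
  [[0, 0, 0], [0, 0, 0]],
  [[0, 0, 0], [0, 0, 0]],
  [[0, 0, 0], [0, 0, 0]],
  [[0, 0, 0], [0, 0, 0]],
  [[0, 0, 0], [0, 0, 0]],
  [[0, 0, 0], [0, 0, 0]],
], grip_force=20)

```text
time_s: 20.78
tool_pos: [489.2, -269.5, 74.1]
orientation: [-0.171, 0.814, 0.297, 0.47]
contact_force: [-3.8, 0.8, 11.4]
gripper_width: 57.0
grip_force: 44.8
```

```bash
python3 - <<'E'
from h import *
for k in range(2):
 for c in ('scene','side'):
  get_image(c)
  for t in ['cup','cup_rim']:
    for d in spot_point(c,t):
      w=cam2w(c,d['at'])
      if np.linalg.norm(w[:2]-[490,-264])<80: print(c,t,round(d['confidence'],2),w.round(1))
E
```

```text
scene cup 0.83 [ 493.2 -272.6  103.6]
scene cup_rim 0.74 [ 488.  -264.6   13.8]
side cup 0.7 [ 488.7 -266.4  104.6]
side cup_rim 0.74 [ 482.2 -264.7   10.6]
scene cup 0.66 [ 494.9 -272.6  102.1]
scene cup_rim 0.87 [ 486.5 -265.4   13. ]
side cup 0.73 [ 490.2 -267.8  101. ]
side cup_rim 0.57 [ 484.7 -264.8   13.4]
```

The cup leans about 5° along the finger axis, according to the averaged fits. I'll lift slightly, roll −4.5°, and touch down again.

drive_tool([
  [[0.011, 0, -0.006], [0, 0, 0]],
  [[0, 0, 0], [0, 0, -0.02]],
  [[0, 0, 0], [0, 0, -0.018]],
  [[-0.004, 0, 0.0025], [0, 0, 0]],
  [[0, 0, 0], [0, 0, 0]],
  [[0, 0, 0], [0, 0, 0]],
], grip_force=40)

```text
time_s: 21.88
tool_pos: [489.3, -269.5, 75.8]
orientation: [-0.153, 0.802, 0.328, 0.475]
contact_force: [0.3, -0.1, -1.2]
gripper_width: 56.7
grip_force: 43.8
```

drive_tool([
  [[-0.003, 0, 0.002], [0, 0, 0]],
  [[0, 0, 0], [0, 0, 0]],
  [[0, 0, 0], [0, 0, 0]],
])

```text
time_s: 22.13
tool_pos: [489.5, -269.5, 74.5]
orientation: [-0.153, 0.802, 0.329, 0.475]
contact_force: [0.1, -0.4, -1.4]
gripper_width: 57.2
grip_force: 43.8
```

drive_tool([
  [[-0.003, 0, 0.002], [0, 0, 0]],
  [[0, 0, 0], [0, 0, 0]],
  [[0, 0, 0], [0, 0, 0]],
])

```text
time_s: 22.38
tool_pos: [489.6, -269.6, 73.1]
orientation: [-0.153, 0.802, 0.329, 0.475]
contact_force: [-0.1, 0.2, -1.3]
gripper_width: 56.9
grip_force: 43.8
```

drive_tool([
  [[-0.003, 0, 0.002], [0, 0, 0]],
  [[0, 0, 0], [0, 0, 0]],
  [[0, 0, 0], [0, 0, 0]],
  [[0, 0, 0], [0, 0, 0]],
])

```text
time_s: 22.72
tool_pos: [489.7, -269.6, 72.8]
orientation: [-0.153, 0.801, 0.329, 0.476]
contact_force: [-5.9, -2.0, 10.6]
gripper_width: 56.8
grip_force: 45.5
```

drive_tool([
  [[-0.002, 0, 0.001], [0, 0, 0]],
  [[0, 0, 0], [0, 0, 0]],
  [[0, 0, 0], [0, 0, 0]],
  [[0, 0, 0], [0, 0, 0]],
])

```text
time_s: 23.05
tool_pos: [489.7, -269.7, 72.6]
orientation: [-0.153, 0.801, 0.329, 0.477]
contact_force: [-10.2, -3.1, 17.1]
gripper_width: 57.0
grip_force: 46.5
```

```bash
python3 - <<'E'
from h import *
A={'cup':[],'cup_rim':[]}
for k in range(3):
 for c in ('scene','side'):
  get_image(c)
  for t in A:
    for d in spot_point(c,t):
      w=cam2w(c,d['at'])
      if np.linalg.norm(w[:2]-[490,-264])<60: A[t].append(w)
for t in A: print(t,len(A[t]),np.mean(A[t],0).round(1),np.std(A[t],0).round(1))
E
```

```text
cup 6 [ 490.6 -267.3  101. ] [3.1 2.3 1.3]
cup_rim 6 [ 489.7 -267.7   10.8] [1.7 2.  1.6]
```

The cup is now upright to within noise and still loaded on the ribs. I'll release it and retreat along the tool axis.

drive_tool([
  [[0.002, 0, -0.001], [0, 0, 0]],
  [[0, 0, 0], [0, 0, 0]],
  [[0, 0, 0], [0, 0, 0]],
  [[0, 0, 0], [0, 0, 0]],
])

```text
time_s: 24.28
tool_pos: [489.7, -269.6, 72.8]
orientation: [-0.153, 0.801, 0.329, 0.476]
contact_force: [-5.6, -2.3, 9.3]
gripper_width: 56.9
grip_force: 45.5
```

drive_tool([
  [[0, 0, 0], [0, 0, 0]],
  [[0, 0, 0], [0, 0, 0]],
  [[0, 0, 0], [0, 0, 0]],
  [[0, 0, 0], [0, 0, 0]],
  [[0, 0, 0], [0, 0, 0]],
  [[0, 0, 0], [0, 0, 0]],
], jaw=85)

```text
time_s: 24.78
tool_pos: [489.8, -269.6, 71.6]
orientation: [-0.153, 0.802, 0.329, 0.475]
contact_force: [-0.1, -0.1, 0.1]
gripper_width: 85.0
grip_force: 0.0
```

drive_tool([
  [[0, 0, -0.02], [0, 0, 0]],
  [[0, 0, -0.05], [0, 0, 0]],
  [[0, 0, -0.08], [0, 0, 0]],
  [[0, 0, -0.08], [0, 0, 0]],
  [[0, 0, -0.08], [0, 0, 0]],
  [[0, 0, 0], [0, 0, 0]],
  [[0, 0, 0], [0, 0, 0]],
])

```text
time_s: 25.37
tool_pos: [406.8, -340.1, 134.7]
orientation: [-0.151, 0.802, 0.328, 0.475]
contact_force: [0.6, -0.1, -0.4]
gripper_width: 84.8
grip_force: 0.0
```

```bash
python3 - <<'E'
from h import *
A={'cup':[],'cup_rim':[],'cap':[],'tray':[]}; ims=[]
for k in range(3):
 for c in ('scene','side'):
  im=get_image(c)[:,:,::-1]
  if k==2:
    u=pix(c,[530,-264,50]).astype(int); ims.append(cv2.resize(im[max(0,u[1]-60):,max(0,u[0]-65):][:120,:130],(390,360),interpolation=cv2.INTER_CUBIC))
  for t in A:
    for d in spot_point(c,t):
      w=cam2w(c,d['at'])
      if np.linalg.norm(w[:2]-([490,-264] if 'cup' in t else [560,-260]))<70: A[t].append(w)
for t in A: print(t,len(A[t]),np.mean(A[t],0).round(1),np.std(A[t],0).round(1))
cv2.imwrite('pics/c6.png',np.hstack(ims)); print(read_state()['tool_pos'])
E
```

```text
cup 5 [ 488.2 -267.   100.5] [2.4 3.6 1.2]
cup_rim 6 [ 489.6 -266.4   12.1] [2.  1.3 2.1]
cap 5 [ 605.7 -248.    11.5] [2.1 1.7 1.7]
tray 7 [ 532.3 -262.7    0. ] [16.4  2.7  6. ]
[ 407.68583146 -338.6871743   133.97120963]
```

View pics/c6.png

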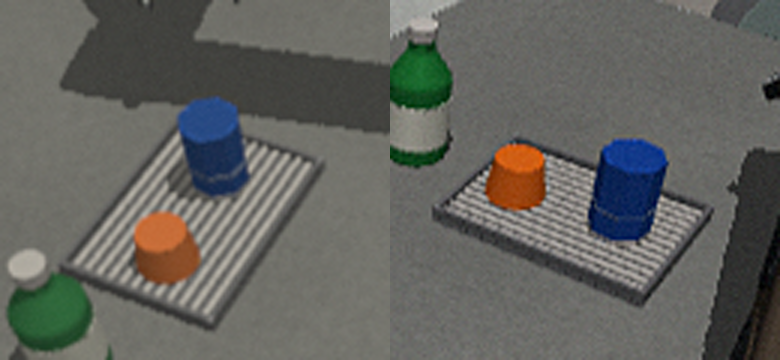

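The cup stands upright, mouth-down on the ribs inside the lip, at (212,145) in the left panel and (627,190) in the right. The cap hasn't moved and the gripper is clear.

```bash
python3 -c "
from workcell import *
print(finish_job())"
```

```text
the job is handed in; nothing more can be done
None
```

The blue cup now stands mouth-down on the drip tray's ribs beside the orange cap, released with the gripper clear, and the job is handed in at about 26 s of the 72 s. The hand-in call returned no verdict, so I only have my own camera checks. They put the rim about 12 mm above the counter and the cup upright to within measurement noise.

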